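# Bolt the demo-stock hatch

### The arm

A 6-joint arm with a two-finger parallel gripper is mounted at the origin on the work surface. World frame = base frame: x ahead of the robot, y to its left, z up, the work surface at z = 0. Lengths are in m, angles in rad, forces in N, time in s.
With the tool pointing down it reaches from about 0.35 to 0.95 m from the base axis. Payload 17.4 kg.
Tool frame: the origin (TCP) lies at the very end of the fingers, on their centre line; the grasp point (between the pads) lies 19 mm behind it; z points along the fingers, y is the direction in which the jaws open and shut (so a half turn about z gives the same grasp; the last joint's range is limited). The gripper opens to 93 mm and grips with 3 to 60 N. Pads are 15 mm wide; open, the fingers measure 128 mm over their backs; the gripper's body (75 mm by 188 mm) begins 65 mm behind the grasp point.
Start: joints at [-1.263, 0.116, 1.442, -0, 1.584, -0.038], TCP at [0.229, -0.635, 0.219] pointing down, gripper open.
Joint ranges: [-2.83, 2.83], [-0.83, 2.19], [0.07, 2.5], [-1.14, 4.28], [0.01, 3], [-2.97, 2.97]. Speed limits (rad/s): [1.89, 1.89, 2.22, 3.14, 3.14, 3.14].

### API

Orientations are given as a unit quaternion [x, y, z, w].
In Python, from station import r gives the robot as it stands.
- The arm moves only by the tool move_arm, never from a script. Its argument "series" is a list of rows, each an object of numbers: "claw": the closure in counts, from 0 (fully open) to 255 (shut); "x", "y", "z": the shift along the tool's x, y, z in m; "ax", "ay", "az": the turn, a rotation vector about the tool's x, y, z in rad. In form: [{"claw": .., "x": .., "y": .., "z": .., "ax": .., "ay": .., "az": ..}, ...]. A call has 1 to 20 rows; each row shifts and turns the commanded pose from where the row before left it, along the tool's axes as they then stand; what a row does not reach is not made up. A row lasts 1/12 s, in which the tool goes at most 41.7 mm and 7.16 degrees, less where a joint would pass 70% of its speed; a pose out of reach is approached as far as the arm can. A call with a gripper value outside its range is refused whole. The fingers move at their own pace and stop on an object; "newtons" is the grip in N (left out, the last holds). Time passes only in rows, so rows that do not move let the fingers close. It gives the time, the measured TCP pose, the force and the opening at its end, in the units of the state.
- r.get_state(): the state, without advancing time (a new reading comes with each control period).
- r.camera(name): name is "scene" or "top" or "wrist"; returns a dict with "frame" (480x640x3 uint8, blue, green, red), "z_map" (480x640 float32, m along the optical axis (not along the pixel's ray), 0 where there is no reading), "fov_y" (degrees; the focal length in pixels is half the picture's height over the tangent of half this angle, whatever the lens; pixels are square), "cx", "cy" (the principal point, pixels), "D" ([k1, k2, p1, p2, k3] as OpenCV has them; the pictures are not rectified), "view" (4x4, takes a point from world to camera coordinates). Camera axes: x right, y up, looking along -z (the intrinsics and any distortion apply to the point x, -y, -z); pixel columns grow to the right and rows downward; lengths in m; the calibration is good to about 2 mm. A picture is of the moment at which its call begins.
- r.finish_job(): hands the job in, once; it reports no verdict.
The state is a dict: "time_s": time; "joint_pos": joint angles; "joint_vel": joint speeds; "joint_torque": joint torques, N m; "ee_pos": TCP position; "eef_rot": TCP orientation; "force": force on the tool from outside, world axes, zero at the start; "torque": the same for the moment, N m; "opening": finger opening in m.
Only numpy, scipy, OpenCV 4.12 (cv2) and the standard library are available. Lean on these libraries where they do the work, as an engineer would, in place of code of your own. Each camera call takes 0.05 s, during which the arm holds its last target. There are 200 camera calls.

### The job

Lock the hatch of the showroom's stock chest: slide the barrel bolt across into the keeper on the hatch until you feel the rubber buffer, then turn its handle down through the notch in the guard plate until it lies flat. Work gently: never force the bolt or its handle against the plate or the buffer (12 N at most), and leave the cup, the mug and the tin on the chest where they are.

Things in the scene. Friction and masses are not known exactly. Their poses are not given: they have to be found in the camera images.
- chest: Low stock chest, fixed to the counter, 300 (x) by 520 (y) by 110 mm high. Origin: centre of its underside; z up, x away from the robot, y to the robot's left. On top a grey fixed panel (right) and a wooden hatch (left) meet at y = 30 mm. The steel bolt lies along the chest's y on the fixed panel, axis at x = -50, z = 140 mm; the saddles that carry it end at z = 153 mm.
- bolt: The sliding steel bolt: a rod 12 mm thick, 202 mm long, with a hub 20 mm thick and 20 mm long that carries the handle. Origin: centre of the hub, on the axis; its axes are the chest's. Forcing it means over 12 N between bolt or handle and guard plate or buffer. A blocked handle about doubles there what is pushed at its knob: keep turning pushes under 5 N.
- hub (a point): Centre of the bolt's hub, on the bolt's axis, about which the handle turns.
- knob (a point): Centre of the ball knob, 20 mm across, at the end of the handle, 55 mm from the bolt's axis; the handle's stem is a square bar 8 mm thick. Upright, it is the highest part of the bolt, with free space all round; laid flat its centre is 30 mm above the chest's top and 55 mm in front of (-x of) the axis.
- guard_place (a point): Middle of the region of the notch, on the top edge of the steel guard plate that stands 21 to 26 mm in front of the bolt, 14 mm higher than its axis. The plate stops the handle at about 0.85 rad, save at its one notch, 13 mm wide, open at the top, floor 8 mm below the axis. The plate was set by hand: the notch lies up to 16 mm either way along y from this point, at bolt_slide 46 to 78 mm.
- buffer_place (a point): Middle of the region of the face of the rubber buffer, 26 mm disc on the bolt's axis. It is carried by the guard plate and is off by the same unmeasured amount as the notch. The hub touches it 0.5 mm before the handle is centred in the notch; it yields 1.5 N per mm over 8 mm, then is rigid. The handle fits the notch from about 2 mm before touch to 3 mm after; a bolt let go at the buffer is in line.
- keeper (a point): Centre of the steel keeper on the hatch, on the bolt's axis, 20 mm long along y, 44 mm high over the chest's top; the bolt's end runs through it.
- bolt_slide (a joint): How far the bolt is slid, m, growing along the chest's +y towards the keeper on the hatch; 0 fully drawn back, starts at 0 to 0.015; its end is in the keeper from about 0.04. It slides with 2 N of friction and stays where it is left.
- handle_turn (a joint): Angle of the handle, rad: 0 upright, growing as it turns down towards the chest's front (-x), 1.57 lying flat (a stop); -0.2 is the stop the other way. Stiff enough to stay where it is left (0.05 N m, about 1 N at the knob).
- cup_mid (a point): White cup, 64 mm across, 55 mm high, standing on the hatch behind the bolt; the point is on its axis 30 mm above its foot. Leave it.
- mug_mid (a point): Blue mug, 68 mm across, 65 mm high, standing on the hatch behind the bolt; the point is on its axis 30 mm above its foot. Leave it.
- tin_mid (a point): Steel tin, 64 mm across, 60 mm high, standing on the fixed panel behind the bolt; the point is on its axis half-way up. Leave it.

How it is judged:
On the way, in this order (a step that is already met when the one before it is completed fails the run):
1. the bolt is slid across into the keeper (value of joint bolt_slide above 0.04 m), for 0.1 s.
2. the handle is turned down through the notch (value of joint handle_turn above 1.35 rad and value of joint bolt_slide above 0.04 m), for 0.2 s.
At the end, for the whole second after the job is handed in: The bolt is slid more than 40 mm, its end in the keeper, the handle lies down in the notch (within 0.22 rad, 13 degrees, of flat), and the bolt is at rest (all of step 2 and linear speed of bolt below 0.01 m/s); the robot touches nothing.
It fails at once if the bolt or its handle is forced against the guard plate or the buffer with more than 12 N (contact force between bolt and chest above 12 N).
It fails at once if the cup, mug or tin is shifted by more than 20 mm (distance of any of cup_mid, mug_mid, tin_mid from where it was at the start of the episode above 0.02 m).
It also fails if it takes over 48 s, if anything falls off the work surface, if the arm or the gripper's body presses on something with over 40 N, if the wrist force passes 120 N, or if a joint passes its speed limit or range.

## Working session

There is one attempt and no reset: what is moved stays moved. The work goes in short steps, Python scripts to look and compute and a tool call to move; the robot and the scene stay as the last step left them, time stands still between calls to the robot, and variables do not carry over. Pictures are saved under pics/ and viewed, about 8 in all and at most 12, crops included, and the job is handed in when it is done.

Besides the shell and the picture viewer there is one more tool, called after "Call:" as name([rows], argument=value, ...), one row to a line, values as JSON. move_arm: Moves the arm, as the interface text tells. Its arguments: {"type":"object","properties":{"series":{"type":"array","items":{"type":"object","properties":{"claw":{"type":"number"},"x":{"type":"number"},"y":{"type":"number"},"z":{"type":"number"},"ax":{"type":"number"},"ay":{"type":"number"},"az":{"type":"number"}}}},"newtons":{"type":"number"}},"required":["series"]}

```bash
mkdir -p pics; cat > h.py <<'E'
import numpy as np, cv2
from station import r
def save(n,f,crop=None,s=1):
    im=f["frame"]
    if crop: a,b,c,d=crop; im=im[b:d,a:c]
    cv2.imwrite("pics/"+n,cv2.resize(im,None,fx=s,fy=s,interpolation=cv2.INTER_CUBIC))
def K(c):
    f=240/np.tan(np.radians(c["fov_y"]/2)); return np.array([[f,0,c["cx"]],[0,f,c["cy"]],[0,0,1.]])
def world(c,u,v,z=None,plane=None):
    p=cv2.undistortPoints(np.array([[[u,v]]],float),K(c),np.array(c["D"]))[0,0]
    V=np.linalg.inv(c["view"]); d=np.array([p[0],-p[1],-1.])
    if plane is not None:
        dw=V[:3,:3]@d; t=(plane-V[2,3])/dw[2]; return V[:3,3]+t*dw
    if z is None:
        z=c["z_map"][int(round(v)),int(round(u))]
    return V[:3,:3]@(d*z)+V[:3,3]
E
python3 - <<'E'
from h import *
import pickle
for n in ["top","scene"]:
    c=r.camera(n); save(n+"0.png",c); pickle.dump(c,open(n+"0.pkl","wb")); print(n,c["fov_y"],c["D"],np.linalg.inv(c["view"])[:3,3])
print(r.get_state())
E
```

```text
top 56.329752827483134 [-0.10512147  0.          0.          0.          0.        ] [0.59266872 0.11199341 0.79314597]
scene 56.90177065969633 [-0.00113469  0.          0.          0.          0.        ] [ 1.04949481 -0.2621673   0.58080515]
{'time_s': 0.1, 'joint_pos': array([-1.26276922e+00,  1.16433228e-01,  1.44221354e+00, -1.44948876e-05,
        1.58399532e+00, -3.77695192e-02]), 'joint_vel': array([ 0.00058866,  0.00122598, -0.00089689,  0.00054812,  0.00019825,
       -0.00033644]), 'joint_torque': array([ 1.41454351e-03, -7.22890306e+01, -6.23869872e+01,  7.80524290e-02,
        2.26772670e-02, -8.26643713e-05]), 'ee_pos': array([ 0.22873826, -0.63486135,  0.21797287]), 'eef_rot': array([ 9.85090165e-01,  1.72038051e-01, -7.78694843e-05, -5.18956636e-04]), 'force': array([-0.23805007,  0.54963765,  0.10842595]), 'torque': array([ 0.0250821 , -0.03676405,  0.06343432]), 'opening': 0.09305310628908804}
```

View pics/top0.png

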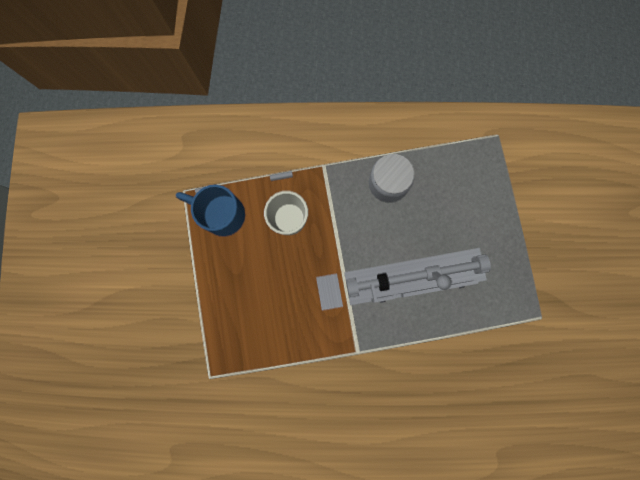

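View pics/scene0.png

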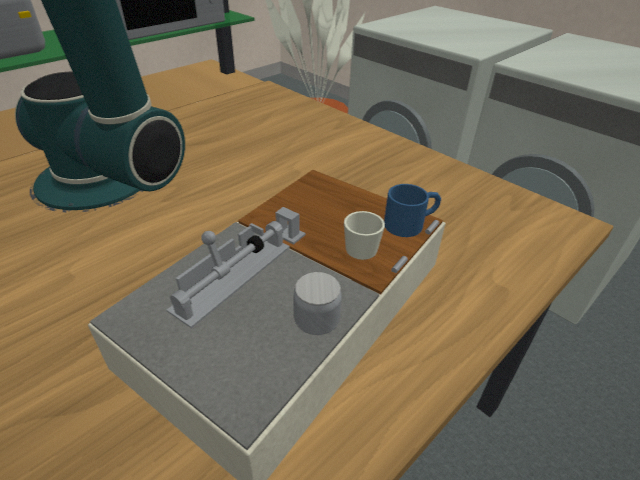

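The top view shows the chest corners at about (184,191), (498,136), (540,318) and (210,377). The knob is at (444,282), the hub at (433,271) and the buffer at (383,282). I'll measure from these and enlarge a crop.

```bash
python3 - <<'E'
from h import *
import pickle
c=pickle.load(open("top0.pkl","rb")); 
P=[world(c,u,v,plane=.11) for u,v in [(184,191),(498,136),(540,318),(210,377)]]
P=np.array(P); print(P.round(4)); print(np.linalg.norm(P[0]-P[1]),np.linalg.norm(P[1]-P[2]),np.linalg.norm(P[2]-P[3]),np.linalg.norm(P[3]-P[0]))
ctr=P.mean(0); y=P[0]-P[1]+P[3]-P[2]; yaw=np.arctan2(-y[0],y[1]); x=P[0]-P[3]+P[1]-P[2]; print(ctr,np.degrees(yaw),np.degrees(np.arctan2(x[1],x[0])))
Rz=np.array([[np.cos(yaw),-np.sin(yaw),0],[np.sin(yaw),np.cos(yaw),0],[0,0,1]])
o=ctr*[1,1,0]
for n,(u,v),pz in [("knobtop",(444,282),.2),("hub",(433,271),.15),("buf",(383,282),.152),("keeper",(330,292),.154)]:
    print(n,(Rz.T@(world(c,u,v)-o)).round(4),(Rz.T@(world(c,u,v,plane=pz)-o)).round(4))
save("topcrop.png",c,(320,235,510,325),4)
E
```

```text
[[ 0.7525  0.3454  0.11  ]
 [ 0.8419 -0.1564  0.11  ]
 [ 0.5549 -0.2063  0.11  ]
 [ 0.4658  0.2935  0.11  ]]
0.5096909979010315 0.2913143583691374 0.5076273450758517 0.2913912785968025
[0.65375811 0.06905856 0.11      ] 10.105166941536652 10.070706175169633
knobtop [-0.0636 -0.0956  0.2032] [-0.0637 -0.0964  0.2   ]
hub [-0.0465 -0.0966  0.1503] [-0.0465 -0.0966  0.15  ]
buf [-0.0493 -0.0228  0.1536] [-0.0492 -0.023   0.152 ]
keeper [-0.0501  0.0535  0.156 ] [-0.0501  0.0535  0.154 ]
```

View pics/topcrop.png

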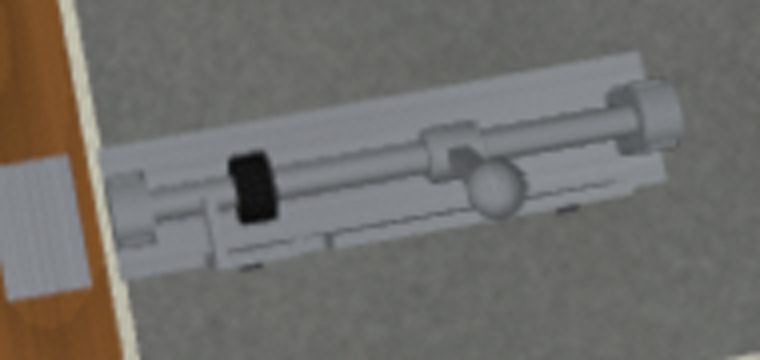

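The chest is yawed about 10.1°. The handle starts at about 0.25 rad and the notch appears near crop (330,240). I'll square the tool to the chest and go above the knob.

Call:
move_arm([
  {"az":0.085,"z":-0.025},
  {"az":0.085,"z":-0.025},
  {"x":0.0266,"y":-0.029},
  {"x":0.0266,"y":-0.029},
  {"x":0.0266,"y":-0.029},
  {"x":0.0266,"y":-0.029},
  {"x":0.0266,"y":-0.029},
  {"x":0.0266,"y":-0.029},
  {"x":0.0266,"y":-0.029},
  {"x":0.0266,"y":-0.029},
  {"x":0.0266,"y":-0.029},
  {"x":0.0266,"y":-0.029},
  {"x":0.0266,"y":-0.029},
  {"x":0.0266,"y":-0.029},
  {"x":0.0266,"y":-0.029},
  {"x":0.0266,"y":-0.029},
  {"x":0.0266,"y":-0.029},
  {"x":0.0266,"y":-0.029},
  {"x":0.0266,"y":-0.029},
  {"x":0,"y":0},
], newtons=10)

```text
$.series[0]: bad value
```

```bash
cat >> h.py <<'E'
yaw=np.radians(10.1); Rz=np.array([[np.cos(yaw),-np.sin(yaw),0],[np.sin(yaw),np.cos(yaw),0],[0,0,1]]); o=np.array([.65376,.06906,0])
def ch(p): return (Rz.T@(np.array(p)-o)).round(4)
E
python3 - <<'E'
from h import *
import pickle
from scipy.spatial.transform import Rotation as R
c=r.camera("wrist"); save("w1.png",c); pickle.dump(c,open("w1.pkl","wb"))
t=pickle.load(open("top0.pkl","rb"))
for n,(u,v),pz in [("knob",(444,282),.1935),("bufface",(389.7,281.5),.145),("notch?",(402,295),.154),("hubL",(427,272.5),.15),("hubR",(441.5,270),.15)]: print(n,ch(world(t,u,v,plane=pz)))
s=r.get_state(); print(s["ee_pos"],ch(s["ee_pos"]),R.from_quat(s["eef_rot"]).as_matrix().round(3)[:,0],s["force"])
E
```

```text
knob [-0.0638 -0.0981  0.1935]
bufface [-0.0502 -0.0334  0.145 ]
notch? [-0.0719 -0.0457  0.154 ]
hubL [-0.047  -0.0877  0.15  ]
hubR [-0.0472 -0.109   0.15  ]
[ 0.22874712 -0.63491113  0.21811901] [-0.5419 -0.6185  0.2181] [0.941 0.339 0.   ] [-0.51286858  0.6863344   0.09836118]
```

View pics/w1.png

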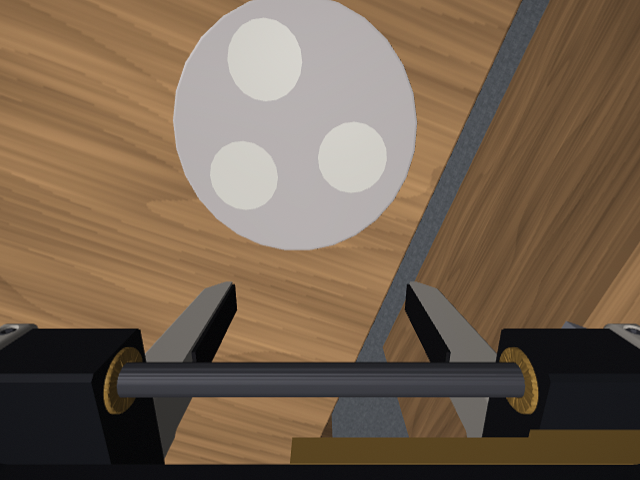

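The move was refused, probably because a row needs every key, so this picture only shows the start pose. I'll resend with full rows.

Call:
move_arm([
  {"claw":0,"x":0,"y":0,"z":-0.025,"ax":0,"ay":0,"az":0.085},
  {"claw":0,"x":0,"y":0,"z":-0.025,"ax":0,"ay":0,"az":0.085},
  {"claw":0,"x":0.0266,"y":-0.029,"z":0,"ax":0,"ay":0,"az":0},
  {"claw":0,"x":0.0266,"y":-0.029,"z":0,"ax":0,"ay":0,"az":0},
  {"claw":0,"x":0.0266,"y":-0.029,"z":0,"ax":0,"ay":0,"az":0},
  {"claw":0,"x":0.0266,"y":-0.029,"z":0,"ax":0,"ay":0,"az":0},
  {"claw":0,"x":0.0266,"y":-0.029,"z":0,"ax":0,"ay":0,"az":0},
  {"claw":0,"x":0.0266,"y":-0.029,"z":0,"ax":0,"ay":0,"az":0},
  {"claw":0,"x":0.0266,"y":-0.029,"z":0,"ax":0,"ay":0,"az":0},
  {"claw":0,"x":0.0266,"y":-0.029,"z":0,"ax":0,"ay":0,"az":0},
  {"claw":0,"x":0.0266,"y":-0.029,"z":0,"ax":0,"ay":0,"az":0},
  {"claw":0,"x":0.0266,"y":-0.029,"z":0,"ax":0,"ay":0,"az":0},
  {"claw":0,"x":0.0266,"y":-0.029,"z":0,"ax":0,"ay":0,"az":0},
  {"claw":0,"x":0.0266,"y":-0.029,"z":0,"ax":0,"ay":0,"az":0},
  {"claw":0,"x":0.0266,"y":-0.029,"z":0,"ax":0,"ay":0,"az":0},
  {"claw":0,"x":0.0266,"y":-0.029,"z":0,"ax":0,"ay":0,"az":0},
  {"claw":0,"x":0.0266,"y":-0.029,"z":0,"ax":0,"ay":0,"az":0},
  {"claw":0,"x":0.0266,"y":-0.029,"z":0,"ax":0,"ay":0,"az":0},
  {"claw":0,"x":0,"y":0,"z":0,"ax":0,"ay":0,"az":0},
  {"claw":0,"x":0,"y":0,"z":0,"ax":0,"ay":0,"az":0},
], newtons=10)

```text
time_s: 1.82
ee_pos: [0.5672, -0.1022, 0.268]
eef_rot: [0.996, 0.089, -0.001, -0.0]
force: [0.0, -0.4, -0.9]
opening: 0.0926
```

```bash
cat >> h.py <<'E'
def st():
    s=r.get_state(); print(s["time_s"],ch(s["ee_pos"]),"F chest",(Rz.T@s["force"]).round(2),"T",(Rz.T@s["torque"]).round(2),"op",round(s["opening"],4),s["eef_rot"].round(4))
E
python3 - <<'E'
from h import *
import pickle
c=r.camera("wrist"); save("w2.png",c); pickle.dump(c,open("w2.pkl","wb")); st()
E
```

```text
1.8667 [-0.1159 -0.1545  0.2683] F chest [-0.1  -0.03 -0.46] T [0.03 0.04 0.03] op 0.093 [ 9.961e-01  8.850e-02 -4.000e-04  0.000e+00]
```

View pics/w2.png

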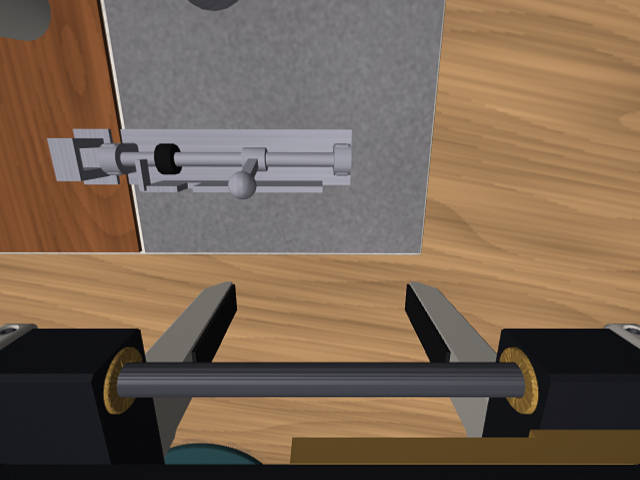

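The wrist view shows the knob at (242,185), the hub spanning (243–267,159), the buffer's right face at (181,158), a notch near (188,187) and the rod running level with the image.

```bash
python3 - <<'E'
from h import *
import pickle
c=pickle.load(open("w2.pkl","rb"))
for n,(u,v),pz in [("knob",(242,185),.193),("knobd",(242,185),None),("bufface",(181,158),.145),("notch",(188.5,187),.154),("notchd",(188.5,187),None),("hubL",(243,157),.148),("hubR",(267,157),.148),("rodR",(325,157),.146),("rodL",(200,157),.146)]:
    print(n,ch(world(c,u,v,plane=pz)))
st()
save("w2crop.png",c,(110,110,370,210),3)
E
```

```text
knob [-0.0631 -0.0966  0.193 ]
knobd [-0.0622 -0.0982  0.2002]
bufface [-0.0473 -0.036   0.145 ]
notch [-0.0702 -0.043   0.154 ]
notchd [-0.0736 -0.0335  0.1298]
hubL [-0.0462 -0.0885  0.148 ]
hubR [-0.0462 -0.1083  0.148 ]
rodR [-0.0461 -0.1562  0.146 ]
rodL [-0.0464 -0.0523  0.146 ]
1.8667 [-0.1159 -0.1545  0.2683] F chest [-0.1  -0.03 -0.46] T [0.03 0.04 0.03] op 0.093 [ 9.961e-01  8.850e-02 -4.000e-04  0.000e+00]
```

View pics/w2crop.png

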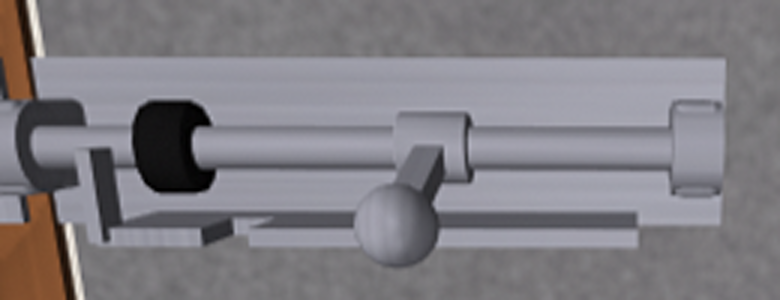

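The hub needs about 52 mm of travel to touch the buffer, and the notch position agrees with the buffer's. Next I'll go over the knob, descend and close softly.

Call:
move_arm([
  {"claw":0,"x":0.0265,"y":-0.0287,"z":0,"ax":0,"ay":0,"az":0},
  {"claw":0,"x":0.0265,"y":-0.0287,"z":0,"ax":0,"ay":0,"az":0},
  {"claw":0,"x":0,"y":0,"z":0,"ax":0,"ay":0,"az":0},
  {"claw":0,"x":0,"y":0,"z":0.02,"ax":0,"ay":0,"az":0},
  {"claw":0,"x":0,"y":0,"z":0.025,"ax":0,"ay":0,"az":0},
  {"claw":0,"x":0,"y":0,"z":0.025,"ax":0,"ay":0,"az":0},
  {"claw":0,"x":0,"y":0,"z":0.017,"ax":0,"ay":0,"az":0},
  {"claw":0,"x":0,"y":0,"z":0,"ax":0,"ay":0,"az":0},
  {"claw":150,"x":0,"y":0,"z":0,"ax":0,"ay":0,"az":0},
  {"claw":150,"x":0,"y":0,"z":0,"ax":0,"ay":0,"az":0},
  {"claw":150,"x":0,"y":0,"z":0,"ax":0,"ay":0,"az":0},
  {"claw":150,"x":0,"y":0,"z":0,"ax":0,"ay":0,"az":0},
  {"claw":150,"x":0,"y":0,"z":0,"ax":0,"ay":0,"az":0},
  {"claw":150,"x":0,"y":0,"z":0,"ax":0,"ay":0,"az":0},
], newtons=4)

```text
time_s: 3.03
ee_pos: [0.6089, -0.038, 0.1822]
eef_rot: [0.996, 0.088, 0.0, 0.0]
force: [0.1, 0.1, 0.0]
opening: 0.0575
```

```bash
python3 - <<'E'
from h import *
c=r.camera("wrist"); save("w3.png",c); st()
E
```

```text
3.0833 [-0.0629 -0.0975  0.182 ] F chest [-0.31  0.39  0.34] T [ 0.01  0.02 -0.02] op 0.0533 [9.961e-01 8.780e-02 2.000e-04 1.000e-04]
```

View pics/w3.png

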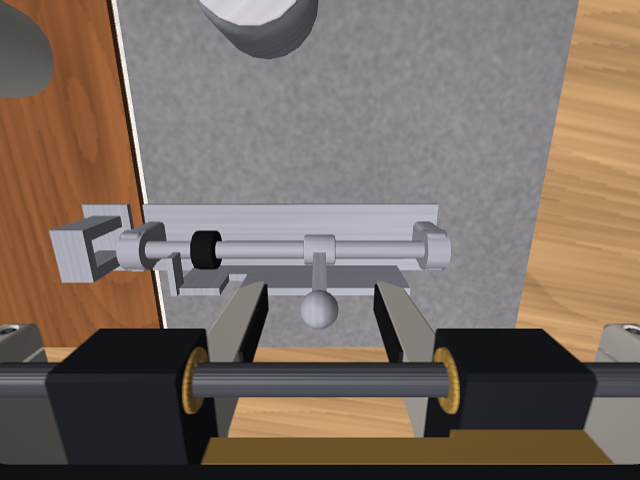

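The knob at (319,308) is centred between the fingers. I'll finish closing on it.

Call:
move_arm([
  {"claw":255,"x":0,"y":0,"z":0,"ax":0,"ay":0,"az":0},
  {"claw":255,"x":0,"y":0,"z":0,"ax":0,"ay":0,"az":0},
  {"claw":255,"x":0,"y":0,"z":0,"ax":0,"ay":0,"az":0},
  {"claw":255,"x":0,"y":0,"z":0,"ax":0,"ay":0,"az":0},
  {"claw":255,"x":0,"y":0,"z":0,"ax":0,"ay":0,"az":0},
  {"claw":255,"x":0,"y":0,"z":0,"ax":0,"ay":0,"az":0},
  {"claw":255,"x":0,"y":0,"z":0,"ax":0,"ay":0,"az":0},
  {"claw":255,"x":0,"y":0,"z":0,"ax":0,"ay":0,"az":0},
], newtons=4)

```text
time_s: 3.75
ee_pos: [0.6088, -0.0379, 0.1816]
eef_rot: [0.996, 0.088, -0.0, -0.0]
force: [0.4, 1.2, -0.1]
opening: 0.0195
```

```bash
python3 -c "
from h import *
st()"
```

```text
3.75 [-0.063  -0.0974  0.1816] F chest [ 0.62  1.15 -0.09] T [ 0.1   0.   -0.04] op 0.0195 [ 9.961e-01  8.780e-02 -0.000e+00 -1.000e-04]
```

Gripped (19.5 mm). I'll slide 44 mm, then feel for the buffer in small steps.

Call:
move_arm([
  {"claw":255,"x":0,"y":-0.002,"z":0,"ax":0,"ay":0,"az":0},
  {"claw":255,"x":0,"y":-0.004,"z":0,"ax":0,"ay":0,"az":0},
  {"claw":255,"x":0,"y":-0.004,"z":0,"ax":0,"ay":0,"az":0},
  {"claw":255,"x":0,"y":-0.004,"z":0,"ax":0,"ay":0,"az":0},
  {"claw":255,"x":0,"y":-0.004,"z":0,"ax":0,"ay":0,"az":0},
  {"claw":255,"x":0,"y":-0.004,"z":0,"ax":0,"ay":0,"az":0},
  {"claw":255,"x":0,"y":-0.004,"z":0,"ax":0,"ay":0,"az":0},
  {"claw":255,"x":0,"y":-0.004,"z":0,"ax":0,"ay":0,"az":0},
  {"claw":255,"x":0,"y":-0.004,"z":0,"ax":0,"ay":0,"az":0},
  {"claw":255,"x":0,"y":-0.004,"z":0,"ax":0,"ay":0,"az":0},
  {"claw":255,"x":0,"y":-0.004,"z":0,"ax":0,"ay":0,"az":0},
  {"claw":255,"x":0,"y":-0.002,"z":0,"ax":0,"ay":0,"az":0},
  {"claw":255,"x":0,"y":-0.001,"z":0,"ax":0,"ay":0,"az":0},
])

```text
time_s: 4.83
ee_pos: [0.6009, 0.0067, 0.1817]
eef_rot: [0.996, 0.088, -0.0, -0.0]
force: [-1.1, -1.8, 0.2]
opening: 0.0193
```

```bash
python3 -c "
from h import *
st()"
```

```text
4.8333 [-0.063  -0.0521  0.1817] F chest [-1.38 -1.59  0.2 ] T [-0.34  0.11  0.04] op 0.0193 [ 0.9961  0.0879 -0.     -0.    ]
```

Call:
move_arm([
  {"claw":255,"x":0,"y":-0.001,"z":0,"ax":0,"ay":0,"az":0},
  {"claw":255,"x":0,"y":-0.001,"z":0,"ax":0,"ay":0,"az":0},
  {"claw":255,"x":0,"y":-0.001,"z":0,"ax":0,"ay":0,"az":0},
])

```text
time_s: 5.08
ee_pos: [0.6004, 0.0092, 0.1816]
eef_rot: [0.996, 0.088, -0.0, 0.0]
force: [-0.7, -2.0, -0.4]
opening: 0.019
```

Call:
move_arm([
  {"claw":255,"x":0,"y":-0.001,"z":0,"ax":0,"ay":0,"az":0},
  {"claw":255,"x":0,"y":-0.001,"z":0,"ax":0,"ay":0,"az":0},
])

```text
time_s: 5.25
ee_pos: [0.6001, 0.0113, 0.1817]
eef_rot: [0.996, 0.088, -0.0, 0.0]
force: [-0.2, -1.9, 0.1]
opening: 0.0194
```

Call:
move_arm([
  {"claw":255,"x":0,"y":-0.001,"z":0,"ax":0,"ay":0,"az":0},
  {"claw":255,"x":0,"y":0,"z":0,"ax":0,"ay":0,"az":0},
])

```text
time_s: 5.42
ee_pos: [0.5998, 0.0124, 0.1816]
eef_rot: [0.996, 0.088, -0.0, -0.0]
force: [-0.3, -2.2, -0.8]
opening: 0.0192
```

```bash
python3 -c "
from h import *
st()"
```

```text
5.4167 [-0.063  -0.0463  0.1816] F chest [-0.68 -2.12 -0.76] T [-0.2   0.18  0.  ] op 0.0192 [ 9.961e-01  8.780e-02 -0.000e+00 -1.000e-04]
```

Still only sliding friction at 51 mm. I'll carry on 1 mm at a time.

Call:
move_arm([
  {"claw":255,"x":0,"y":-0.001,"z":0,"ax":0,"ay":0,"az":0},
  {"claw":255,"x":0,"y":0,"z":0,"ax":0,"ay":0,"az":0},
])

```text
time_s: 5.58
ee_pos: [0.5997, 0.0133, 0.1816]
eef_rot: [0.996, 0.088, -0.0, -0.0]
force: [-1.6, -1.2, -0.0]
opening: 0.0196
```

Call:
move_arm([
  {"claw":255,"x":0,"y":-0.001,"z":0,"ax":0,"ay":0,"az":0},
  {"claw":255,"x":0,"y":0,"z":0,"ax":0,"ay":0,"az":0},
])

```text
time_s: 5.75
ee_pos: [0.5995, 0.0143, 0.1816]
eef_rot: [0.996, 0.088, -0.0, -0.0]
force: [-1.2, -1.6, -0.4]
opening: 0.0193
```

```bash
python3 -c "
from h import *
st()"
```

```text
5.75 [-0.063  -0.0444  0.1816] F chest [-1.5  -1.32 -0.44] T [-0.3   0.23  0.05] op 0.0193 [ 0.9961  0.0878 -0.     -0.    ]
```

Call:
move_arm([
  {"claw":255,"x":0,"y":-0.001,"z":0,"ax":0,"ay":0,"az":0},
  {"claw":255,"x":0,"y":0,"z":0,"ax":0,"ay":0,"az":0},
])

```text
time_s: 5.92
ee_pos: [0.5993, 0.0153, 0.1816]
eef_rot: [0.996, 0.088, -0.0, -0.0]
force: [-0.9, -1.8, -0.5]
opening: 0.0196
```

Call:
move_arm([
  {"claw":255,"x":0,"y":-0.001,"z":0,"ax":0,"ay":0,"az":0},
  {"claw":255,"x":0,"y":0,"z":0,"ax":0,"ay":0,"az":0},
])

```text
time_s: 6.08
ee_pos: [0.5992, 0.0163, 0.1817]
eef_rot: [0.996, 0.088, 0.0, -0.0]
force: [-0.4, -2.4, 0.1]
opening: 0.0197
```

```bash
python3 -c "
from h import *
st(); c=r.camera('wrist'); save('w4.png',c)"
```

```text
6.0833 [-0.063  -0.0424  0.1817] F chest [-0.86 -2.3   0.13] T [-0.26  0.11  0.03] op 0.0197 [ 0.9961  0.0878  0.     -0.    ]
```

View pics/w4.png

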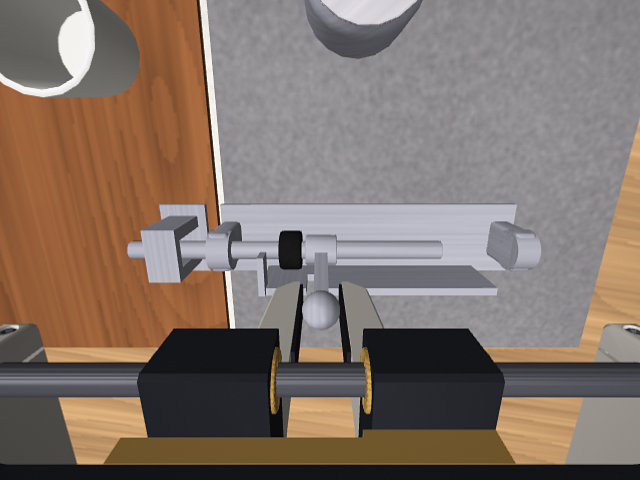

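The hub's left edge (306) is just short of the buffer's face (302), roughly 2 mm away, and the rod's end is through the keeper. I'll continue.

Call:
move_arm([
  {"claw":255,"x":0,"y":-0.001,"z":0,"ax":0,"ay":0,"az":0},
  {"claw":255,"x":0,"y":0,"z":0,"ax":0,"ay":0,"az":0},
])

```text
time_s: 6.3
ee_pos: [0.599, 0.0173, 0.1816]
eef_rot: [0.996, 0.088, 0.0, -0.0]
force: [-1.1, -1.9, 0.2]
opening: 0.0194
```

Call:
move_arm([
  {"claw":255,"x":0,"y":-0.001,"z":0,"ax":0,"ay":0,"az":0},
  {"claw":255,"x":0,"y":0,"z":0,"ax":0,"ay":0,"az":0},
])

```text
time_s: 6.47
ee_pos: [0.5988, 0.0183, 0.1816]
eef_rot: [0.996, 0.088, -0.0, -0.0]
force: [-0.2, -1.6, -0.9]
opening: 0.0193
```

Call:
move_arm([
  {"claw":255,"x":0,"y":-0.001,"z":0,"ax":0,"ay":0,"az":0},
  {"claw":255,"x":0,"y":0,"z":0,"ax":0,"ay":0,"az":0},
])

```text
time_s: 6.63
ee_pos: [0.5987, 0.0192, 0.1816]
eef_rot: [0.996, 0.088, 0.0, 0.0]
force: [-0.6, -2.2, 0.1]
opening: 0.0194
```

```bash
python3 -c "
from h import *
st()"
```

```text
6.6333 [-0.063  -0.0394  0.1816] F chest [-0.98 -2.05  0.1 ] T [-0.32  0.1   0.  ] op 0.0194 [0.9961 0.0878 0.     0.    ]
```

Call:
move_arm([
  {"claw":255,"x":0,"y":-0.001,"z":0,"ax":0,"ay":0,"az":0},
  {"claw":255,"x":0,"y":0,"z":0,"ax":0,"ay":0,"az":0},
])

```text
time_s: 6.8
ee_pos: [0.5985, 0.0201, 0.1817]
eef_rot: [0.996, 0.088, 0.0, 0.0]
force: [-0.3, -3.6, -1.4]
opening: 0.0195
```

Call:
move_arm([
  {"claw":255,"x":0,"y":-0.001,"z":0,"ax":0,"ay":0,"az":0},
  {"claw":255,"x":0,"y":0,"z":0,"ax":0,"ay":0,"az":0},
])

```text
time_s: 6.97
ee_pos: [0.5983, 0.021, 0.1817]
eef_rot: [0.996, 0.088, 0.0, 0.0]
force: [0.7, -4.7, -1.6]
opening: 0.0195
```

```bash
python3 -c "
from h import *
st(); c=r.camera('wrist'); save('w5.png',c,(220,190,380,310),5)
import pickle; pickle.dump(c,open('w5.pkl','wb'))"
```

```text
6.9667 [-0.063  -0.0376  0.1817] F chest [-0.1  -4.74 -1.64] T [-0.77  0.09 -0.02] op 0.0195 [9.961e-01 8.770e-02 0.000e+00 2.000e-04]
```

View pics/w5.png

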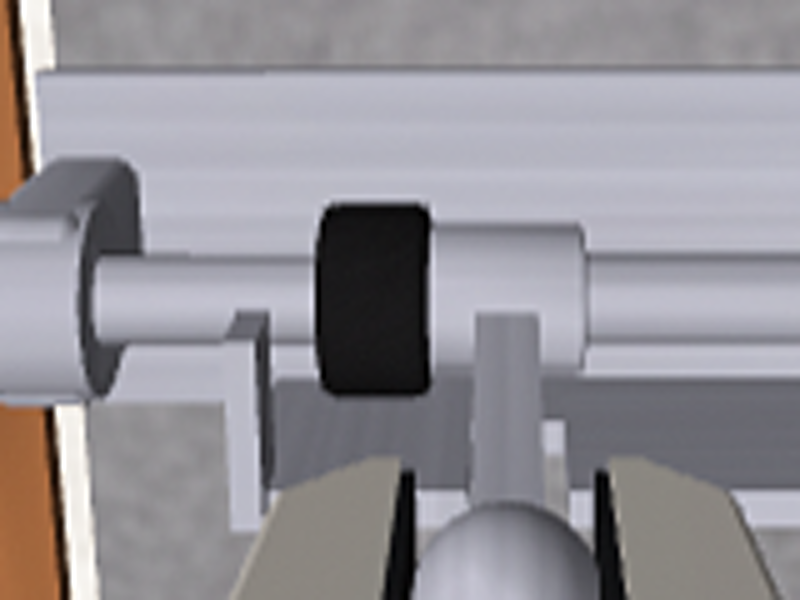

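Contact: the force rose from 2 N to 4.7 N, so the bolt is about 1.8 mm into the buffer. The crop shows the hub against the buffer and the stem over the notch. I'll back off 1 mm to centre it, drop the grip to 3 N and begin the arc.

Call:
move_arm([
  {"claw":255,"x":0,"y":0.001,"z":0,"ax":0,"ay":0,"az":0},
  {"claw":255,"x":0,"y":0,"z":0,"ax":0,"ay":0,"az":0},
  {"claw":255,"x":-0.0052,"y":0,"z":0.0018,"ax":0,"ay":0,"az":0},
  {"claw":255,"x":-0.005,"y":0,"z":0.0023,"ax":0,"ay":0,"az":0},
  {"claw":255,"x":-0.0047,"y":0,"z":0.0028,"ax":0,"ay":0,"az":0},
  {"claw":255,"x":-0.0044,"y":0,"z":0.0033,"ax":0,"ay":0,"az":0},
  {"claw":255,"x":0,"y":0,"z":0,"ax":0,"ay":0,"az":0},
], newtons=3)

```text
time_s: 7.6
ee_pos: [0.5784, 0.0166, 0.1708]
eef_rot: [0.996, 0.088, -0.0, -0.0]
force: [-2.3, -0.2, 0.6]
opening: 0.0193
```

```bash
python3 -c "
from h import *
st()"
```

```text
7.6 [-0.0834 -0.0384  0.1708] F chest [-2.32  0.24  0.6 ] T [-0.04  0.36  0.01] op 0.0193 [ 9.961e-01  8.770e-02 -5.000e-04 -1.000e-04]
```

Call:
move_arm([
  {"claw":255,"x":-0.002,"y":0,"z":0.0018,"ax":0,"ay":0,"az":0},
  {"claw":255,"x":-0.002,"y":0,"z":0.0019,"ax":0,"ay":0,"az":0},
  {"claw":255,"x":-0.0019,"y":0,"z":0.002,"ax":0,"ay":0,"az":0},
  {"claw":255,"x":0,"y":0,"z":0,"ax":0,"ay":0,"az":0},
])

```text
time_s: 7.93
ee_pos: [0.5733, 0.0157, 0.1653]
eef_rot: [0.996, 0.088, -0.0, -0.0]
force: [-2.9, -0.7, 1.3]
opening: 0.0193
```

Call:
move_arm([
  {"claw":255,"x":-0.0018,"y":0,"z":0.0021,"ax":0,"ay":0,"az":0},
  {"claw":255,"x":0,"y":0,"z":0,"ax":0,"ay":0,"az":0},
])

```text
time_s: 8.1
ee_pos: [0.5717, 0.0154, 0.1633]
eef_rot: [0.996, 0.088, -0.0, -0.0]
force: [-2.0, -0.7, 1.0]
opening: 0.0198
```

```bash
python3 -c "
from h import *
st()"
```

```text
8.1 [-0.0902 -0.0384  0.1633] F chest [-2.07 -0.38  1.05] T [-0.05  0.32  0.03] op 0.0198 [ 9.961e-01  8.780e-02 -2.000e-04 -0.000e+00]
```

Forces stay small. The reading is about 2 N radial, so my arc is slightly tight and I'll nudge it outward. Continuing.

Call:
move_arm([
  {"claw":255,"x":-0.0025,"y":0,"z":0.0018,"ax":0,"ay":0,"az":0},
  {"claw":255,"x":-0.0018,"y":0,"z":0.0022,"ax":0,"ay":0,"az":0},
  {"claw":255,"x":0,"y":0,"z":0,"ax":0,"ay":0,"az":0},
])

```text
time_s: 8.35
ee_pos: [0.5673, 0.0146, 0.159]
eef_rot: [0.996, 0.088, -0.0, -0.0]
force: [1.2, 0.3, -1.9]
opening: 0.0197
```

Call:
move_arm([
  {"claw":255,"x":-0.0015,"y":0,"z":0.0023,"ax":0,"ay":0,"az":0},
  {"claw":255,"x":-0.0013,"y":0,"z":0.0024,"ax":0,"ay":0,"az":0},
  {"claw":255,"x":0,"y":0,"z":0,"ax":0,"ay":0,"az":0},
])

```text
time_s: 8.6
ee_pos: [0.5645, 0.0141, 0.1544]
eef_rot: [0.996, 0.088, -0.0, -0.0]
force: [-0.8, -0.8, -1.2]
opening: 0.0194
```

```bash
python3 -c "
from h import *
st(); c=r.camera('wrist'); save('w6.png',c)"
```

```text
8.6 [-0.0975 -0.0385  0.1544] F chest [-0.88 -0.63 -1.23] T [-0.04  0.1   0.01] op 0.0194 [ 9.961e-01  8.780e-02 -4.000e-04 -0.000e+00]
```

View pics/w6.png

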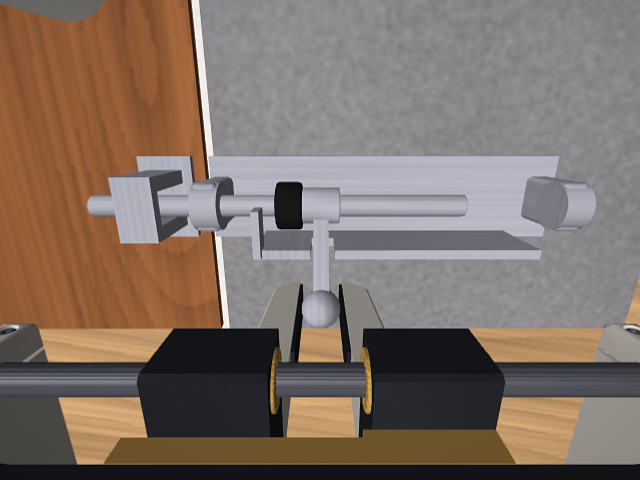

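The knob is still held at (320,309) and the stem passes through the notch at (321,240), at about 1.09 rad. On down to flat.

Call:
move_arm([
  {"claw":255,"x":-0.0012,"y":0,"z":0.0025,"ax":0,"ay":0,"az":0},
  {"claw":255,"x":-0.0011,"y":0,"z":0.0025,"ax":0,"ay":0,"az":0},
  {"claw":255,"x":-0.0009,"y":0,"z":0.0026,"ax":0,"ay":0,"az":0},
  {"claw":255,"x":-0.0009,"y":0,"z":0.0026,"ax":0,"ay":0,"az":0},
  {"claw":255,"x":0,"y":0,"z":0,"ax":0,"ay":0,"az":0},
])

```text
time_s: 9.07
ee_pos: [0.5605, 0.0134, 0.144]
eef_rot: [0.996, 0.088, -0.0, -0.0]
force: [-0.5, -1.0, -0.9]
opening: 0.0194
```

Call:
move_arm([
  {"claw":255,"x":-0.0007,"y":0,"z":0.0026,"ax":0,"ay":0,"az":0},
  {"claw":255,"x":-0.0006,"y":0,"z":0.0027,"ax":0,"ay":0,"az":0},
  {"claw":255,"x":-0.0004,"y":0,"z":0.0027,"ax":0,"ay":0,"az":0},
  {"claw":255,"x":0,"y":0,"z":0,"ax":0,"ay":0,"az":0},
])

```text
time_s: 9.4
ee_pos: [0.559, 0.0131, 0.136]
eef_rot: [0.996, 0.088, -0.0, -0.0]
force: [0.6, -1.5, -1.0]
opening: 0.0196
```

```bash
python3 -c "
from h import *
st()"
```

```text
9.4 [-0.1031 -0.0384  0.136 ] F chest [ 0.31 -1.54 -0.95] T [-0.07  0.04 -0.01] op 0.0196 [ 9.961e-01  8.780e-02 -3.000e-04 -0.000e+00]
```

Call:
move_arm([
  {"claw":255,"x":-0.0003,"y":0,"z":0.0025,"ax":0,"ay":0,"az":0},
  {"claw":255,"x":0,"y":0,"z":0,"ax":0,"ay":0,"az":0},
])

```text
time_s: 9.57
ee_pos: [0.5588, 0.013, 0.1338]
eef_rot: [0.996, 0.088, -0.0, -0.0]
force: [-0.6, -0.1, -0.6]
opening: 0.0193
```

Call:
move_arm([
  {"claw":255,"x":0,"y":0,"z":0.0015,"ax":0,"ay":0,"az":0},
  {"claw":255,"x":0,"y":0,"z":0,"ax":0,"ay":0,"az":0},
])

```text
time_s: 9.73
ee_pos: [0.5588, 0.0131, 0.1325]
eef_rot: [0.996, 0.088, -0.0, -0.0]
force: [-1.6, -0.8, -0.9]
opening: 0.0193
```

Call:
move_arm([
  {"claw":255,"x":0,"y":0,"z":0.001,"ax":0,"ay":0,"az":0},
  {"claw":255,"x":0,"y":0,"z":0,"ax":0,"ay":0,"az":0},
])

```text
time_s: 9.9
ee_pos: [0.5589, 0.0131, 0.1316]
eef_rot: [0.996, 0.088, -0.0, 0.0]
force: [-1.5, -0.8, -0.8]
opening: 0.0198
```

Call:
move_arm([
  {"claw":255,"x":0,"y":0,"z":0.001,"ax":0,"ay":0,"az":0},
  {"claw":255,"x":0,"y":0,"z":0,"ax":0,"ay":0,"az":0},
  {"claw":130,"x":0,"y":0,"z":0,"ax":0,"ay":0,"az":0},
  {"claw":130,"x":0,"y":0,"z":0,"ax":0,"ay":0,"az":0},
  {"claw":130,"x":0,"y":0,"z":0,"ax":0,"ay":0,"az":0},
  {"claw":130,"x":0,"y":0,"z":0,"ax":0,"ay":0,"az":0},
  {"claw":130,"x":0,"y":0,"z":0,"ax":0,"ay":0,"az":0},
])

```text
time_s: 10.48
ee_pos: [0.559, 0.0131, 0.1308]
eef_rot: [0.996, 0.088, 0.0, -0.0]
force: [0.5, -0.3, -0.4]
opening: 0.0445
```

Call:
move_arm([
  {"claw":130,"x":0,"y":0,"z":-0.01,"ax":0,"ay":0,"az":0},
  {"claw":130,"x":0,"y":0,"z":-0.02,"ax":0,"ay":0,"az":0},
  {"claw":130,"x":-0.01,"y":0,"z":-0.03,"ax":0,"ay":0,"az":0},
  {"claw":130,"x":-0.02,"y":0,"z":-0.03,"ax":0,"ay":0,"az":0},
  {"claw":130,"x":-0.02,"y":0,"z":-0.02,"ax":0,"ay":0,"az":0},
  {"claw":130,"x":0,"y":0,"z":0,"ax":0,"ay":0,"az":0},
  {"claw":130,"x":0,"y":0,"z":0,"ax":0,"ay":0,"az":0},
])

```text
time_s: 11.07
ee_pos: [0.5097, 0.0042, 0.243]
eef_rot: [0.996, 0.088, 0.002, 0.0]
force: [-0.1, -0.2, -0.6]
opening: 0.0453
```

```bash
python3 -c "
from h import *
st(); c=r.camera('scene'); a=c['frame'][150:350,150:350]; w=r.camera('wrist')['frame'][40:340,60:560]
a=cv2.resize(a,(400,400)); w=cv2.resize(w,(400,240)); cv2.imwrite('pics/fin.png',np.hstack([a,np.vstack([w,np.zeros((160,400,3),np.uint8)])]))"
```

```text
11.0667 [-0.1532 -0.0386  0.243 ] F chest [-0.14 -0.16 -0.6 ] T [-0.   -0.01 -0.02] op 0.0453 [9.962e-01 8.760e-02 1.800e-03 2.000e-04]
```

View pics/fin.png

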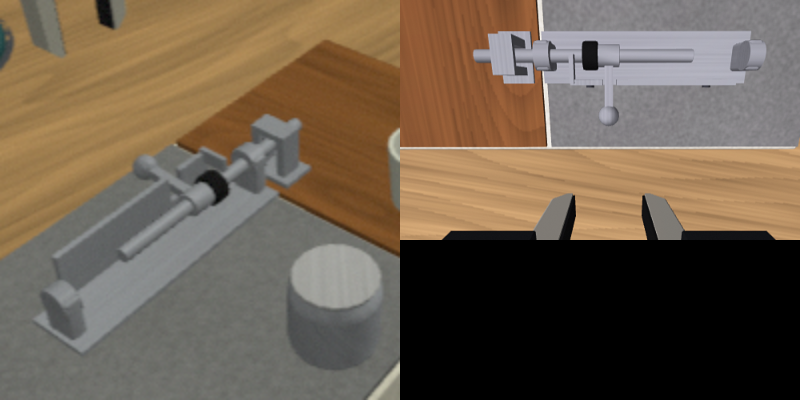

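The left half shows the handle down through the notch with the rod through the keeper. In the right half the knob is at (608,115), clear of the fingers. I'll check the knob's height before handing in.

```bash
python3 -c "
from h import *
c=r.camera('wrist')
p=[ch(world(c,u,v)) for u in range(312,329,2) for v in range(176,193,2)]
p=np.array(p); print(p[:,2].max(), p[np.argmax(p[:,2])])
"
```

```text
0.4051 [-0.0688 -0.0375  0.4051]
```

```bash
python3 -c "
from h import *
c=r.camera('wrist')
p=np.array([ch(world(c,u,v)) for u in range(308,333,2) for v in range(172,197,2)])
q=p[(p[:,2]>.12)&(p[:,2]<.2)]; print(len(p),len(q),np.sort(q[:,2])[-8:],q[np.argsort(q[:,2])[-5:]])
"
```

```text
169 130 [0.1529 0.153  0.153  0.153  0.1531 0.1531 0.1532 0.1536] [[-0.1003 -0.0373  0.153 ]
 [-0.1017 -0.0343  0.1531]
 [-0.1047 -0.0403  0.1531]
 [-0.1032 -0.0358  0.1532]
 [-0.1017 -0.0358  0.1536]]
```

The knob's top reads 153 mm, so its centre is at about 143 mm and the handle at about 1.52 rad, within tolerance. Handing in.

```bash
python3 -c "
from h import *
print(r.finish_job())"
```

```text
the job is handed in; nothing more can be done
None
```

The hatch is locked and I handed the job in at about 11 s of the 48 s allowed; the hand-in gives no verdict.

- **Sliding:** I gripped the knob softly (4 N) and slid the bolt about 60 mm into the keeper. The push rose from about 2 N to 4.7 N at the buffer. I then eased back 1 mm to centre the handle in the notch.
- **Turning:** With a 3 N grip I turned the handle down through the notch to near flat. Force readings while turning stayed at about 3 N or less, and I saw no sign of the plate blocking it.
- **Last checks:**
  - The rod's end is through the keeper.
  - The handle lies in the notch at about 1.52 rad, from a depth reading of the knob with its centre about 143 mm up.
  - The gripper is open and clear of everything.
- **Not confirmed:** I did not measure the cup, mug and tin again. The arm never went near them.
- **Failed or disagreed:**
  - The first move call was refused because its rows were incomplete.
  - One depth reading of the knob gave a false 405 mm, and repeating it with outliers removed was consistent.
  - The buffer was about 6 mm further along than the pictures suggested, so I went by the force instead.

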